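# Mount a lens barrel on an expanding arbor and set its thumbscrew

## Task

Slip the aluminium lens barrel over the upright expanding arbor and lower it, without dropping it, all the way down onto the arbor's shoulder. Then turn the red thumbscrew in the arbor's top clockwise until it seats, which spreads the sleeve and centres the barrel, and back it off a quarter turn so the barrel can just be turned by hand for marking. Finish while still gripping the thumbscrew at that setting, and leave the other things on the bench where they are.

Things in the scene. Friction and masses are not known exactly. Their poses are not given: they have to be found in the camera images.
- barrel_center (a point): Centre (half-way up, on the axis) of the loose lens barrel: a ring of satin aluminium with a black ribbed band round its upper half, outside diameter 56 mm, bore 33 mm right through, 26 mm high, about 120 g, rigid. It stands on the bench, axis (own z) upright. Pick it up across its outside diameter.
- arbor: The expanding arbor, fixed to the bench; origin under the middle of its base, on the bench, z up along its axis. Grey base plate 120 (along x) x 96 x 10 mm, steel flange 72 mm in diameter up to 19 mm, round body 47 mm in diameter up to the shoulder at 50 mm, then a sleeve of four aluminium jaws 28 mm tall (top at 78 mm), then the red thumbscrew.
- arbor_shoulder (a point): Point on the arbor's axis level with its shoulder, the flat face 50 mm above the bench on which the barrel rests; home, its centre is 13 mm above this point. The sleeve above is 32.4 mm in diameter with the screw seated, nearly filling the bore, and 2 mm thinner for each radian backed off, so at the start it is under 30 mm and the barrel slips over it.
- thumbscrew_grip (a point): Point on the arbor's axis at the height to grip the screw's head: a flat upright red wing 24.5 mm long (own x), 10 mm thick (own y), 24 mm tall, from 16 mm below this point to 8 mm above it, on a thin stem; pinch it across the 10 mm. The sleeve's top is 23 mm below this point. The head passes through the barrel's bore. A white stripe on top marks its +x end. It rises 0.5 mm per radian backed off.
- thumbscrew (a joint): Angle of the thumbscrew in rad: 0 fully seated (hard stop), growing as it is backed off, counter-clockwise seen from above, to 3.2 at most. Clockwise tightens. It starts between 1.3 and 2.8 and stays where left (friction 0.04 N m). At 0 the wing lies along the base plate's long side, stripe towards +x of body arbor; a quarter turn back it lies across the plate.
- barrel: The lens barrel; origin at the centre of its underside, 13 mm below its centre.
- tape: Bystander: roll of blue tape lying flat, 74 mm outside, 52 mm inside, 24 mm high; origin under its centre.
- jar: Bystander: small white screw-top jar, 42 mm in diameter, 48 mm high; origin under its centre.
- housing: Bystander: open black instrument housing 155 x 120 x 44 mm with a green circuit board in it; origin under its centre.
- cover: Bystander: dark grey cover of the housing, a shallow tray 157 x 122 x 13 mm lying open side up; origin under its centre.
- screwdriver: Bystander: screwdriver with a green handle, 170 mm long, 26 mm thick, lying flat; origin under its middle, long along its x.
- notebook: Bystander: white spiral notebook 210 x 148 x 12 mm lying flat; origin under its centre.
- tweezers: Bystander: steel tweezers 120 mm long, 7 mm high, lying flat; origin under the middle, long along its x.
There are look-alikes about, which are no part of the job. Of the things like the arbor, leave any that is blue or turquoise; of the rest the larger one is meant.

How it is judged:
On the way, in this order (a step that is already met when the one before it is completed fails the run):
1. the barrel is over the arbor and rests on its shoulder, let go, with the thumbscrew still open (z of barrel_center in the frame of arbor_shoulder between 0.01 and 0.016 m and horizontal distance between barrel_center and arbor_shoulder below 0.005 m and angle between barrel_center's own z axis and vertical below 0.08 rad and value of joint thumbscrew above 0.6 rad and contact force between the fingers and barrel below 0.1 N), for 0.2 s.
2. the thumbscrew is turned in until it seats, with the barrel home (z of barrel_center in the frame of arbor_shoulder between 0.01 and 0.016 m and horizontal distance between barrel_center and arbor_shoulder below 0.005 m and angle between barrel_center's own z axis and vertical below 0.08 rad and value of joint thumbscrew below 0.1 rad), for 0.1 s.
At the end, for the whole second after the job is handed in: The barrel stands upright on the arbor's shoulder (centre 10 to 16 mm above it, within 5 mm of the axis), untouched by the fingers and at rest, and the fingers grip the thumbscrew with more than 2 N at a standstill, backed off a quarter turn from its seat (1.27 to 1.87 rad, 90 degrees within 17) (z of barrel_center in the frame of arbor_shoulder between 0.01 and 0.016 m and horizontal distance between barrel_center and arbor_shoulder below 0.005 m and angle between barrel_center's own z axis and vertical below 0.08 rad and contact force between the fingers and barrel below 0.1 N and contact force between thumbscrew and the fingers above 2 N and value of joint thumbscrew between 1.27 and 1.87 rad and velocity of joint thumbscrew between -0.05 and 0.05 rad/s and linear speed of barrel below 0.02 m/s); the arm keeps its last pose, push and grip.
It fails at once if the barrel is dropped or knocked flying (faster than 0.45 m/s out of the fingers) (linear speed of barrel above 0.45 m/s and contact force between the fingers and barrel below 0.05 N).
It fails at once if another thing on the bench is moved by more than 25 mm (distance of any of tape, jar, housing, cover, screwdriver, notebook, tweezers from where it was at the start of the episode above 0.025 m).
It also fails if it takes over 61 s, if anything falls off the work surface, if the arm or the gripper's body presses on something with over 40 N, if the wrist force passes 120 N, or if a joint passes its speed limit or range.

## Robot

A 6-joint arm with a two-finger parallel gripper is mounted at the origin on the work surface. World frame = base frame: x ahead of the robot, y to its left, z up, the work surface at z = 0. Lengths are in m, angles in rad, forces in N, time in s.
With the tool pointing down it reaches from about 0.25 to 0.725 m from the base axis. Payload 9.7 kg.
Tool frame: the origin (TCP) lies midway between the tips of the shut fingers; the grasp point (between the pads) lies 19 mm behind it; z points along the fingers, y is the line along which they close (so a half turn about z gives the same grasp; the last joint's range is limited). The gripper opens to 85 mm and grips with 20 to 120 N. Pads are 22 mm wide; open, the fingers measure 114 mm over their backs; the gripper's body (76 mm by 85 mm) begins 54 mm behind the grasp point. The pads swing forward as they close: fully open they stand 13 mm farther back than shut.
Start: joints at [-1.138, 0.087, 0.176, 1.66, 0, 1.571], TCP at [0.231, -0.499, 0.231] pointing down, gripper open.
Joint ranges: [-3.13, 3.13], [-0.85, 1.81], [-1.15, 1.24], [-2.2, 2.28], [-1.44, 1.52], [-3.14, 3.14]. Speed limits (rad/s): [2.22, 2.22, 2.57, 3.14, 3.14, 3.14].

## Interface

Orientations are given as a rotation vector (axis times angle).
In Python, from cell import * gives the robot as it stands.
- The arm moves only by the tool arm_command, never from a script. Its argument "motion" is one flat list of numbers, 7 for each row, row after row: the shift along the tool's x, y, z in mm, then the turn, a rotation vector about the tool's x, y, z in degrees, then the finger opening in mm, from 0 to 85.4. A call has 1 to 12 rows; each row shifts and turns the commanded pose from where the row before left it, along the tool's axes as they then stand; what a row does not reach is not made up. A row lasts 1/12 s, in which the tool goes at most 41.7 mm and 7.16 degrees, less where a joint would pass 70% of its speed; a pose out of reach is approached as far as the arm can. A call with a gripper value outside its range is refused whole. The fingers move at their own pace and stop on an object; "grip_force" is the grip in N (left out, the last holds). Time passes only in rows, so rows that do not move let the fingers close. It gives the time, the measured TCP pose, the force, the opening and the grip force at its end, in the units of the state.
- get_state(): the state, without advancing time (a new reading comes with each control period).
- grab_frame(name): name is "scene" or "top" or "wrist"; returns a dict with "img" (480x640x3 uint8, blue, green, red), "z_map" (480x640 float32, m along the optical axis (not along the pixel's ray), 0 where there is no reading), "fx", "fy", "cx", "cy" (pixels), "eye" and "attitude" of the camera in the world. Camera axes: x right, y up, looking along -z (the intrinsics and any distortion apply to the point x, -y, -z); pixel columns grow to the right and rows downward; lengths in m; the calibration is good to about 2 mm. A picture is of the moment at which its call begins.
- job_done(): hands the job in; it is judged then, once.
The state is a dict: "time_s": time; "q": joint angles; "joint_vel": joint speeds; "joint_efforts": joint torques, N m; "position": TCP position; "orientation": TCP orientation; "ft_force": force on the tool from outside, world axes, zero at the start; "ft_torque": the same for the moment, N m; "grip_width": opening from 0.0 (shut) to 1.0 (fully open); "finger_force": force on a finger pad.
Only numpy, scipy, OpenCV 4.12 (cv2) and the standard library are available. Lean on these libraries where they do the work, as an engineer would, in place of code of your own. Each camera call takes 0.05 s, during which the arm holds its last target. There are 200 camera calls.

## Working session

There is one attempt and no reset: what is moved stays moved. The work goes in short steps, Python scripts to look and compute and a tool call to move; the robot and the scene stay as the last step left them, time stands still between calls to the robot, and variables do not carry over. Pictures are saved under pics/ and viewed, at most 10 in all, crops included, and the job is handed in when it is done.

Besides the shell and the picture viewer there is one more tool, called after "Request:" in YAML: its name, and indented under it one key for each argument. arm_command: Moves the arm, as the interface text tells. Its arguments: {"type":"object","properties":{"motion":{"type":"array"},"grip_force":{"type":"number"}},"required":["motion"]}

```bash
ls; mkdir -p pics; python3 - <<'E'
from cell import *
import cv2,numpy as np
s=get_state();print({k:np.round(v,3).tolist() for k,v in s.items()})
for n in("top","scene"):
    f=grab_frame(n);cv2.imwrite(f"pics/{n}0.png",f["img"]);np.savez(f"{n}0.npz",**f)
    print(n,f["fx"],f["fy"],f["cx"],f["cy"],f["eye"],f["attitude"],[k for k in f])
E
```

```text
pics
{'time_s': 0.0, 'q': [-1.138, 0.087, 0.175, 1.66, -0.0, 1.571], 'joint_vel': [0.001, -0.0, -0.002, 0.001, 0.0, 0.002], 'joint_efforts': [0.005, -52.039, 46.481, 0.016, 0.0, -0.0], 'position': [0.231, -0.499, 0.231], 'orientation': [-3.067, -0.674, 0.0], 'ft_force': [-1.18, 0.391, 0.183], 'ft_torque': [0.026, 0.017, 0.031], 'finger_force': 0.0, 'grip_width': 0.999}
top 440.2938837177446 440.2938837177446 320.0963555826588 246.31355901780628 [ 0.36276429 -0.03445927  1.15223191] [ 0.1063153  -0.14868507 -1.54510843] ['img', 'z_map', 'fx', 'fy', 'cx', 'cy', 'eye', 'attitude']
scene 521.6133545416933 521.6133545416933 309.50920427560914 235.5723696531811 [ 1.39642006 -0.58716242  1.073237  ] [0.73856142 0.40631532 0.99389231] ['img', 'z_map', 'fx', 'fy', 'cx', 'cy', 'eye', 'attitude']
```

View pics/top0.png

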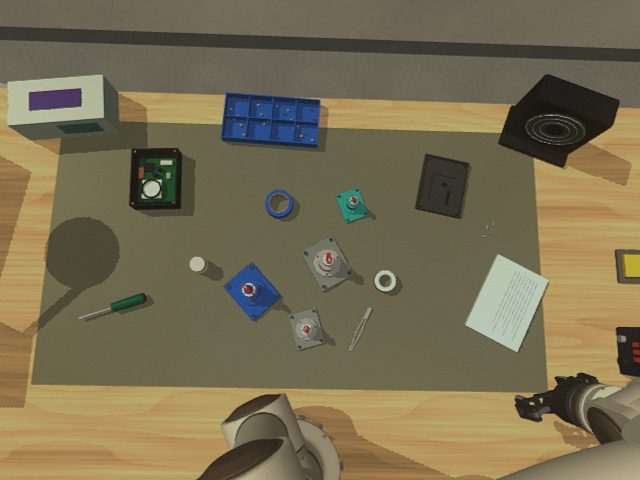

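View pics/scene0.png

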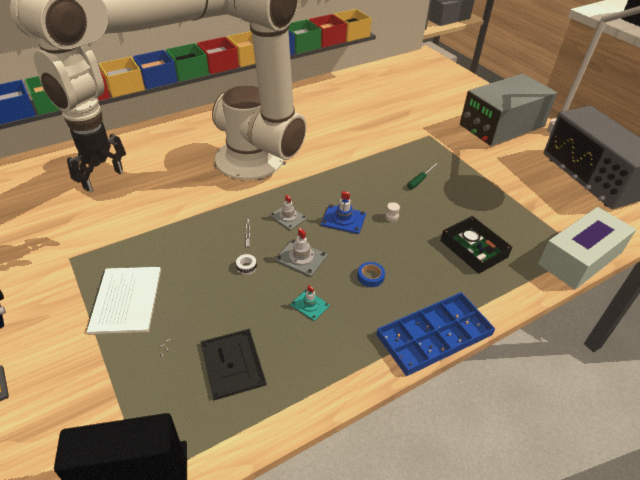

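The top view shows the large grey arbor at about (327,262) and the barrel at about (385,282). The smaller grey look-alike is at (307,330), and the blue and turquoise ones are to be left alone. Next I measure the arbor and barrel.

```bash
cat > h.py <<'E'
import numpy as np,cv2
from scipy.spatial.transform import Rotation as R
def cloud(f):
    v,u=np.mgrid[:480,:640]; z=f["z_map"]
    c=np.stack([(u-f["cx"])/f["fx"]*z,-(v-f["cy"])/f["fy"]*z,-z],-1)
    P=c@R.from_rotvec(f["attitude"]).as_matrix().T+f["eye"]; P[z<=0]=np.nan
    return P
def ray(f,u,v,h):
    d=R.from_rotvec(f["attitude"]).as_matrix()@np.array([(u-f["cx"])/f["fx"],-(v-f["cy"])/f["fy"],-1])
    return f["eye"]+d*(h-f["eye"][2])/d[2]
def circ(p):  # algebraic circle fit
    A=np.c_[2*p,np.ones(len(p))]; s=np.linalg.lstsq(A,(p**2).sum(1),rcond=None)[0]
    return s[:2],np.sqrt(s[2]+s[:2]@s[:2])
E
python3 - <<'E'
from h import *
for n,bb in(("top",(385,282)),("scene",(246,264))):
    f=dict(np.load(f"{n}0.npz"));P=cloud(f);img=f["img"];hsv=cv2.cvtColor(img,cv2.COLOR_BGR2HSV)
    v,u=np.mgrid[:480,:640]
    print(n,"bench z",np.nanmedian(P[...,2][(np.hypot(u-bb[0],v-bb[1])<35)&(np.hypot(u-bb[0],v-bb[1])>22)]))
    m=(np.hypot(u-bb[0],v-bb[1])<22)&(P[...,2]>.021)&(P[...,2]<.032)
    p=P[m];print("barrel top",m.sum(),np.median(p,0),(p[:,:2].min(0)+p[:,:2].max(0))/2,np.ptp(p[:,:2],axis=0),"minAreaCirc",cv2.minEnclosingCircle(p[:,:2].astype(np.float32)))
    w=ray(f,*bb,.026);print("ray",w)
    # arbor
    ac=(327,262) if n=="top" else (301,254)
    near=np.hypot(u-ac[0],v-ac[1])<45
    for lo,hi in((.006,.0135),(.016,.022),(.047,.053),(.074,.082),(.085,.115)):
        m=near&(P[...,2]>lo)&(P[...,2]<hi);p=P[m]
        if n=="scene" : pass
        if len(p)>3:
            print(lo,hi,m.sum(),np.median(p[:,2]).round(4),"enc",np.round(cv2.minEnclosingCircle(p[:,:2].astype(np.float32))[0],4),round(cv2.minEnclosingCircle(p[:,:2].astype(np.float32))[1],4),"rect",cv2.minAreaRect((p[:,:2]*1000).astype(np.float32)))
    red=near&((hsv[...,0]<8)|(hsv[...,0]>172))&(hsv[...,1]>120)&(hsv[...,2]>60)
    p=P[red];print("red",red.sum(),np.nanmedian(p,0),np.nanmin(p,0),np.nanmax(p,0))
E
```

```text
top bench z -9.75437345851482e-05
barrel top 232 [ 0.46196117 -0.23221229  0.02493836] [ 0.46335443 -0.2335711 ] [0.05442369 0.05483237] minAreaCirc ((0.46309149265289307, -0.23302491009235382), 0.028206879273056984)
ray [ 0.45930383 -0.23182833  0.026     ]
0.006 0.0135 971 0.0091 enc [ 0.5174 -0.087 ] 0.1118 rect ((522.3103637695312, -69.98249816894531), (178.81201171875, 203.57505798339844), 84.82349395751953)
0.016 0.022 210 0.0177 enc [ 0.5068 -0.0823] 0.0666 rect ((506.7042541503906, -82.83210754394531), (108.12445831298828, 83.88983917236328), 30.50477409362793)
0.047 0.053 126 0.0495 enc [ 0.5076 -0.0829] 0.0233 rect ((508.502685546875, -83.28923797607422), (43.56470489501953, 45.58290100097656), 1.604394793510437)
0.074 0.082 47 0.077 enc [ 0.5077 -0.0826] 0.0136 rect ((507.5030212402344, -82.11465454101562), (22.788522720336914, 24.865461349487305), 1.4280956983566284)
0.085 0.115 48 0.1089 enc [ 0.5075 -0.082 ] 0.0122 rect ((507.3379211425781, -82.22138977050781), (23.24831199645996, 11.216946601867676), 0.8793128728866577)
red 32 [ 0.50915622 -0.08063532  0.10864872] [ 0.
[... 558 characters left out ...]
4326171875, -63.23139953613281), (154.94256591796875, 347.99627685546875), 63.545013427734375)
0.047 0.053 104 0.051 enc [ 0.5822 -0.1185] 0.1013 rect ((583.0914306640625, -116.66682434082031), (45.129215240478516, 200.58111572265625), 64.035888671875)
0.074 0.082 49 0.0783 enc [ 0.5841 -0.1151] 0.094 rect ((584.75634765625, -113.33240509033203), (24.742494583129883, 187.09091186523438), 66.15983581542969)
0.085 0.115 61 0.1056 enc [ 0.5097 -0.0815] 0.0126 rect ((509.7087097167969, -80.45111846923828), (24.6656494140625, 13.935441017150879), 1.7211928367614746)
red 92 [ 0.51718872 -0.08431454  0.09631812] [ 3.98409486e-01 -1.49284659e-01  3.10756608e-04] [ 0.6755001  -0.01762184  0.11862864]
```

```bash
python3 - <<'E'
from h import *
a=cv2.imread("pics/top0.png")[225:345,265:425]
b=cv2.imread("pics/scene0.png")[190:290,220:350]
a=cv2.resize(a,None,fx=5,fy=5,interpolation=cv2.INTER_CUBIC)
cv2.imwrite("pics/cropT.png",a)
E
```

```text
(no output)
```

View pics/cropT.png

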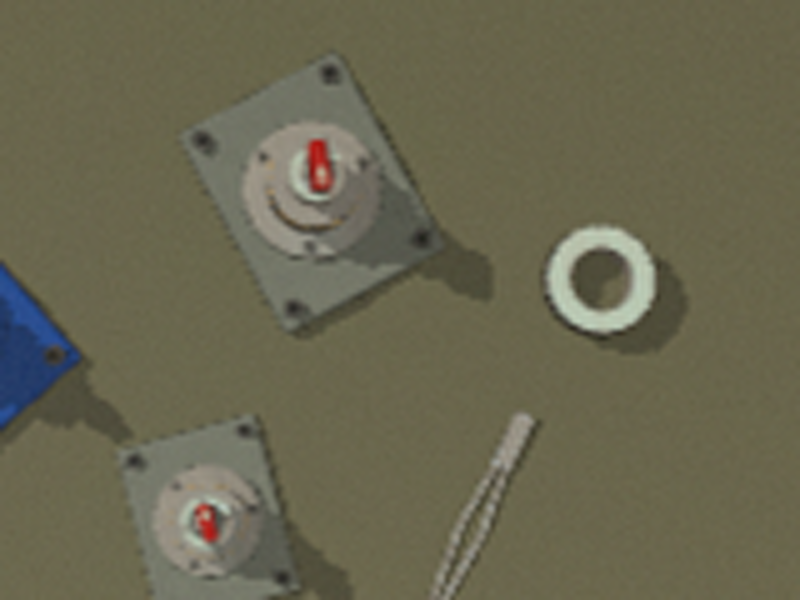

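The axis measurements agree: the shoulder reads radius 23.3 mm at (0.508,-0.0825), and the barrel is at about (0.4635,-0.232) with radius 28. In the crop, the wing lies along world x and the plate's long side is at about 27°, so the screw angle is about 2.68 rad. I move above the barrel.

Request:
arm_command:
  motion: [20, -9, 8, 0, 0, 0, 85, 29, -13, 11, 0, 0, 0, 85, 29, -13, 11, 0, 0, 0, 85, 29, -13, 11, 0, 0, 0, 85, 29, -13, 11, 0, 0, 0, 85, 29, -13, 11, 0, 0, 0, 85, 29, -13, 11, 0, 0, 0, 85, 29, -13, 11, 0, 0, 0, 85, 29, -13, 11, 0, 0, 0, 85, 29, -13, 11, 0, 0, 0, 85, 29, -13, 11, 0, 0, 0, 85, 13, -6, 2, 0, 0, 0, 85]
  grip_force: 30

```text
time_s: 1.1
position: [0.464, -0.2293, 0.109]
orientation: [-3.065, -0.677, 0.003]
ft_force: [-0.5, -0.4, -0.2]
grip_width: 0.993
finger_force: 0.0
```

Request:
arm_command:
  motion: [0, 0, 0, 0, 0, 0, 85, 0, 0, 0, 0, 0, 0, 85, 0, 0, 0, 0, 0, 0, 85]

```text
time_s: 1.35
position: [0.4628, -0.2326, 0.1114]
orientation: [3.068, 0.674, -0.0]
ft_force: [-0.4, -0.9, 0.6]
grip_width: 0.999
finger_force: 0.0
```

```bash
python3 - <<'E'
from cell import *
from h import *
s=get_state();print({k:np.round(v,4).tolist() for k,v in s.items()})
f=grab_frame("wrist");np.savez("wrist1.npz",**f);cv2.imwrite("pics/wrist1.png",f["img"])
P=cloud(f);m=(P[...,2]>.023)&(P[...,2]<.030)&(np.hypot(P[...,0]-.4635,P[...,1]+.232)<.045)
p=P[m][:,:2];print(f["eye"],m.sum(),np.median(P[m][:,2]))
if m.sum()>50:
    print(cv2.minEnclosingCircle(p.astype(np.float32)))
E
```

```text
{'time_s': 1.35, 'q': [-0.4656, -0.0014, -0.1467, 1.4256, -0.0003, 2.2433], 'joint_vel': [-0.0182, -0.0064, 0.0035, -0.0011, 0.0012, 0.0016], 'joint_efforts': [1.0682, -46.294, 46.6356, -0.0226, 0.0373, 0.0178], 'position': [0.4628, -0.2326, 0.1114], 'orientation': [3.0682, 0.6744, -0.0004], 'ft_force': [-0.4407, -0.8688, 0.5799], 'ft_torque': [-0.0228, -0.0103, -0.0284], 'finger_force': 0.0, 'grip_width': 0.9988}
[ 0.52436674 -0.20325996  0.25519824] 3040 0.027107825269284014
((0.4638894498348236, -0.2297499179840088), 0.028554316610097885)
```

View pics/wrist1.png

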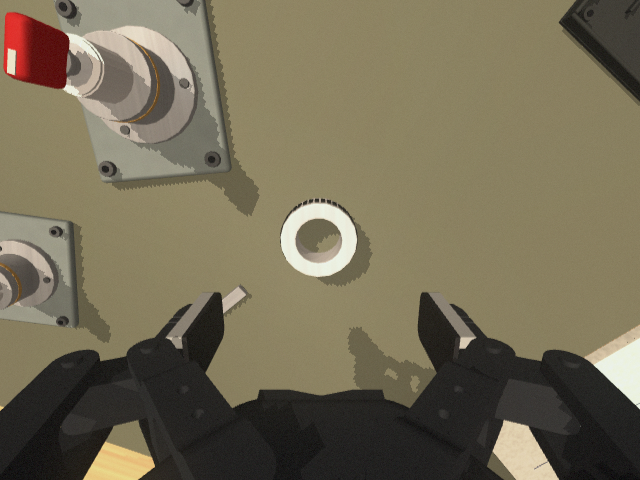

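The wrist view shows the barrel ring at (318,239), clear of the tweezers at (235,298). Averaged over the three views, the barrel is at about (0.4637,-0.2312). I descend and grasp.

Request:
arm_command:
  motion: [1.4, -0.9, 20, 0, 0, 0, 85, 0, 0, 30, 0, 0, 0, 85, 0, 0, 27, 0, 0, 0, 85, 0, 0, 18, 0, 0, 0, 85, 0, 0, 9, 0, 0, 0, 85, 0, 0, 4, 0, 0, 0, 85, 0, 0, 0, 0, 0, 0, 85, 0, 0, 0, 0, 0, 0, 70, 0, 0, 0, 0, 0, 0, 62, 0, 0, 0, 0, 0, 0, 56, 0, 0, 0, 0, 0, 0, 50, 0, 0, 0, 0, 0, 0, 48]
  grip_force: 40

```text
time_s: 2.4
position: [0.4647, -0.2311, 0.0048]
orientation: [3.067, 0.674, 0.003]
ft_force: [-2.4, -0.0, 6.2]
grip_width: 0.631
finger_force: 42.1
```

Request:
arm_command:
  motion: [0, 0, 0, 0, 0, 0, 45, 0, 0, 0, 0, 0, 0, 45, 0, 0, 0, 0, 0, 0, 45, 0, 0, 0, 0, 0, 0, 45]

```text
time_s: 2.73
position: [0.4647, -0.2311, 0.0048]
orientation: [3.067, 0.674, 0.003]
ft_force: [-1.6, -0.9, 6.2]
grip_width: 0.629
finger_force: 42.1
```

Request:
arm_command:
  motion: [0, 0, -3, 0, 0, 0, 45, 0, 0, -7, 0, 0, 0, 45, 0, 0, -12, 0, 0, 0, 45, 0, 0, -15, 0, 0, 0, 45, 0, 0, -18, 0, 0, 0, 45, 0, 0, -18, 0, 0, 0, 45, 0, 0, -18, 0, 0, 0, 45, 0, 0, -18, 0, 0, 0, 45, 0, 0, -15, 0, 0, 0, 45, 0, 0, -10, 0, 0, 0, 45, 0, 0, -4, 0, 0, 0, 45, 0, 0, 0, 0, 0, 0, 45]

```text
time_s: 3.73
position: [0.4644, -0.231, 0.1425]
orientation: [3.067, 0.674, 0.002]
ft_force: [0.4, -0.3, -1.2]
grip_width: 0.631
finger_force: 42.6
```

```bash
python3 - <<'E'
from cell import *
from h import *
s=get_state();print({k:np.round(s[k],4).tolist() for k in("time_s","q","position","orientation","ft_force","grip_width","finger_force")})
f=grab_frame("wrist");np.savez("wrist2.npz",**f);cv2.imwrite("pics/wrist2.png",f["img"])
P=cloud(f);c=s["position"]
hsv=cv2.cvtColor(f["img"],cv2.COLOR_BGR2HSV)
m=(np.hypot(P[...,0]-c[0],P[...,1]-c[1])<.032)&(P[...,2]>.1)&(P[...,2]<.2)&(hsv[...,2]>110)
print(m.sum(),np.percentile(P[m][:,2],[5,25,50,75,95]))
p=P[m]; p=p[abs(p[:,2]-np.median(p[:,2]))<.004]
A=np.c_[p[:,:2],np.ones(len(p))];print("tilt",np.linalg.lstsq(A,p[:,2],rcond=None)[0][:2])
print("barrel top",cv2.minEnclosingCircle(p[:,:2].astype(np.float32)))
# arbor re-measure from this frame (wrist) 
for lo,hi in((.016,.0225),(.048,.053),(.088,.118)):
    m=(np.hypot(P[...,0]-.508,P[...,1]+.0825)<.045)&(P[...,2]>lo)&(P[...,2]<hi)
    if m.sum()>20: print(lo,m.sum(),cv2.minEnclosingCircle(P[m][:,:2].astype(np.float32)),cv2.minAreaRect((P[m][:,:2]*1000).astype(np.float32)))
E
```

```text
{'time_s': 3.7333, 'q': [-0.4615, -0.0049, -0.0904, 1.4837, 0.0, 2.2472], 'position': [0.4644, -0.231, 0.1425], 'orientation': [3.0673, 0.6744, 0.002], 'ft_force': [0.4397, -0.3475, -1.1953], 'grip_width': 0.6307, 'finger_force': 42.5543}
11609 [0.14534543 0.16284901 0.1645175  0.16508006 0.16595312]
tilt [-4.79423881e-05 -2.50766757e-03]
barrel top ((0.467088907957077, -0.22973698377609253), 0.031206702813506126)
0.016 3000 ((0.5083229541778564, -0.08017988502979279), 0.03621445596218109) ((509.1889953613281, -85.68182373046875), (71.38905334472656, 60.36555480957031), 7.915760040283203)
0.048 2112 ((0.5082685351371765, -0.08031671494245529), 0.02363032102584839) ((508.82611083984375, -83.69004821777344), (46.150428771972656, 40.2149658203125), 7.56170654296875)
0.088 2385 ((0.5084817409515381, -0.080243781208992), 0.012392468750476837) ((508.5464172363281, -80.92960357666016), (24.39197540283203, 12.383479118347168), 10.990423202514648)
```

View pics/wrist2.png

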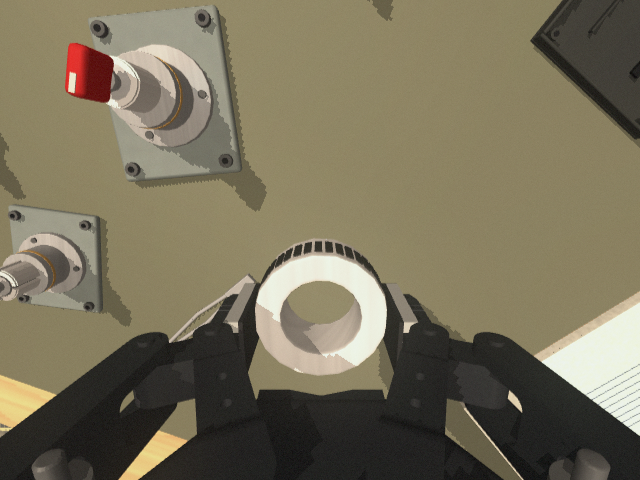

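```bash
python3 - <<'E'
from h import *
f=dict(np.load("wrist2.npz"));P=cloud(f)
m=((P[...,2]>.1625)&(P[...,2]<.167)&(np.hypot(P[...,0]-.4645,P[...,1]+.230)<.034)).astype(np.uint8)
cs,h=cv2.findContours(m,cv2.RETR_CCOMP,cv2.CHAIN_APPROX_NONE)
for c,hh in zip(cs,h[0]):
    if len(c)>60:
        c=c[:,0]; q=np.array([ray(f,u,v,.1645)[:2] for u,v in c])
        print(hh[3],len(c),circ(q),cv2.minEnclosingCircle(q.astype(np.float32)))
# plate angle and wing angle
for lo,hi,r in((.0075,.0115,.085),(.1085,.114,.02)):
    m=(np.hypot(P[...,0]-.508,P[...,1]+.0803)<r)&(P[...,2]>lo)&(P[...,2]<hi)
    print(lo,m.sum(),cv2.minAreaRect((P[m][:,:2]*1000).astype(np.float32)),np.median(P[m][:,2]))
hs=cv2.cvtColor(f["img"],cv2.COLOR_BGR2HSV)
m=(np.hypot(P[...,0]-.508,P[...,1]+.0803)<.02)&(P[...,2]>.108)&(P[...,2]<.114)&(hs[...,1]<60)&(hs[...,2]>150)
print("stripe",m.sum(),np.median(P[m],0))
E
```

```text
-1 501 (array([ 0.46462035, -0.23003168]), np.float64(0.02822216495754529)) ((0.4691777229309082, -0.22778847813606262), 0.03331940993666649)
1 237 (array([ 0.46473418, -0.23002579]), np.float64(0.0162453192493322)) ((0.46456965804100037, -0.2299964278936386), 0.016857368871569633)
0.0075 7894 ((508.48321533203125, -80.03842163085938), (120.2039566040039, 96.22270202636719), 29.943622589111328) 0.010772356391712978
0.1085 1134 ((508.386962890625, -80.17635345458984), (24.179759979248047, 11.308752059936523), 7.0637526512146) 0.11103277200490695
stripe 115 [ 0.50254681 -0.08089381  0.11209991]
```

The plate fits as 120.2 x 96.2 mm at 29.9°, the wing is at 187° with its stripe towards -x, and the screw angle is about 2.74 rad. Barrel-to-arbor offset is (43.7,149.8) mm, or tool x 102.5 and y -117.7.

Request:
arm_command:
  motion: [3, -3.5, 0, 0, 0, 0, 45, 7, -8, 0, 0, 0, 0, 45, 10.5, -12, 0, 0, 0, 0, 45, 12.5, -14, 0, 0, 0, 0, 45, 12.5, -14, 0, 0, 0, 0, 45, 12, -14, 0, 0, 0, 0, 45, 12, -14, 0, 0, 0, 0, 45, 12.5, -14, 0, 0, 0, 0, 45, 10, -12, 0, 0, 0, 0, 45, 7, -8, 0, 0, 0, 0, 45, 3.5, -4.2, 0, 0, 0, 0, 45, 0, 0, 0, 0, 0, 0, 45]

```text
time_s: 4.78
position: [0.5077, -0.0798, 0.1408]
orientation: [-3.067, -0.677, 0.001]
ft_force: [-0.9, -0.7, -1.7]
grip_width: 0.627
finger_force: 42.5
```

Request:
arm_command:
  motion: [0, 0, 0, 0, 0, 0, 45, 0, 0, 0, 0, 0, 0, 45, 0, 0, 0, 0, 0, 0, 45]

```text
time_s: 5.03
position: [0.5075, -0.0816, 0.1412]
orientation: [3.069, 0.673, -0.0]
ft_force: [-0.3, -0.6, -0.3]
grip_width: 0.623
finger_force: 42.5
```

```bash
cat > look.py <<'E'
from cell import *
from h import *
import sys
s=get_state();print({k:np.round(s[k],4).tolist() for k in("time_s","q","position","orientation","ft_force","grip_width","finger_force")})
f=grab_frame("wrist");np.savez("w.npz",**f);P=cloud(f);c=s["position"];zt=float(sys.argv[1])
m=((abs(P[...,2]-zt)<.0025)&(np.hypot(P[...,0]-c[0],P[...,1]-c[1])<.034)).astype(np.uint8)
print("top",m.sum(),np.median(P[m>0][:,2]) if m.any() else 0)
cs,h=cv2.findContours(m,cv2.RETR_CCOMP,cv2.CHAIN_APPROX_NONE)
for k,hh in zip(cs,h[0]):
    if len(k)>60:
        q=np.array([ray(f,u,v,zt)[:2] for u,v in k[:,0]]); print("hole" if hh[3]>=0 else "outer",len(k),circ(q))
m=(np.hypot(P[...,0]-.508,P[...,1]+.0803)<.02)&(P[...,2]>.108)&(P[...,2]<.114)
if m.sum()>40: print("wing",m.sum(),cv2.minAreaRect((P[m][:,:2]*1000).astype(np.float32)))
E
python3 look.py .1645; python3 - <<'E'
import numpy as np,cv2
cv2.imwrite("pics/w3.png",np.load("w.npz")["img"])
E
```

```text
{'time_s': 5.0333, 'q': [-0.1593, -0.0141, -0.1019, 1.4831, -0.0001, 2.5504], 'position': [0.5075, -0.0816, 0.1412], 'orientation': [3.0686, 0.6732, -0.0002], 'ft_force': [-0.3081, -0.6229, -0.3338], 'grip_width': 0.6233, 'finger_force': 42.538}
top 8529 0.16357850543697544
outer 541 (array([ 0.50826317, -0.08073039]), np.float64(0.027918364373882718))
hole 242 (array([ 0.50821742, -0.08046689]), np.float64(0.016332831233527006))
wing 87 ((499.39544677734375, -81.19969177246094), (4.842641353607178, 9.170877456665039), 21.86855125427246)
```

View pics/w3.png

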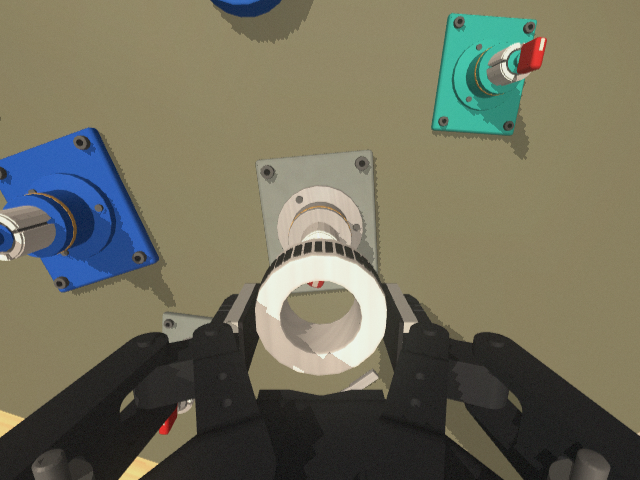

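The barrel is centred over the arbor to within 0.3 mm: its ring is at (320,312) with the red head visible in the bore. I lower it.

Request:
arm_command:
  motion: [0, 0, 4, 0, 0, 0, 45, 0, 0, 8, 0, 0, 0, 45, 0, 0, 8, 0, 0, 0, 45, 0, 0, 8, 0, 0, 0, 45, 0, 0, 8, 0, 0, 0, 45, 0, 0, 8, 0, 0, 0, 45, 0, 0, 8, 0, 0, 0, 45, 0, 0, 6, 0, 0, 0, 45, 0, 0, 2, 0, 0, 0, 45, 0, 0, 0, 0, 0, 0, 45]

```text
time_s: 5.92
position: [0.5074, -0.0809, 0.0806]
orientation: [-3.068, -0.675, 0.001]
ft_force: [-0.5, 0.2, -0.2]
grip_width: 0.631
finger_force: 42.5
```

Request:
arm_command:
  motion: [0, 0, 4, 0, 0, 0, 45, 0, 0, 6, 0, 0, 0, 45, 0, 0, 6, 0, 0, 0, 45, 0, 0, 5, 0, 0, 0, 45, 0, 0, 3, 0, 0, 0, 45, 0, 0, 1, 0, 0, 0, 45, 0, 0, 0, 0, 0, 0, 45, 0, 0, 0, 0, 0, 0, 45]

```text
time_s: 6.58
position: [0.5077, -0.081, 0.0564]
orientation: [3.068, 0.674, 0.0]
ft_force: [0.2, 0.9, -1.3]
grip_width: 0.631
finger_force: 42.5
```

```bash
python3 look.py .0782
```

```text
{'time_s': 6.5833, 'q': [-0.1581, 0.0063, -0.2456, 1.3187, -0.0, 2.5507], 'position': [0.5077, -0.081, 0.0564], 'orientation': [3.0683, 0.6745, 0.0002], 'ft_force': [0.1756, 0.9405, -1.3389], 'grip_width': 0.6306, 'finger_force': 42.5359}
top 9629 0.07874913824835242
outer 272 (array([ 0.50936502, -0.07921738]), np.float64(0.01120671253766335))
outer 683 (array([ 0.50859467, -0.08015724]), np.float64(0.025051592933457992))
wing 2004 ((508.8758544921875, -79.4944076538086), (25.096216201782227, 10.144257545471191), 8.068676948547363)
```

Request:
arm_command:
  motion: [0, 0, 0.7, 0, 0, 0, 45, 0, 0, 0.7, 0, 0, 0, 45, 0, 0, 0.4, 0, 0, 0, 45, 0, 0, 0.4, 0, 0, 0, 45, 0, 0, 0, 0, 0, 0, 45, 0, 0, 0, 0, 0, 0, 45]

```text
time_s: 7.13
position: [0.5078, -0.081, 0.0549]
orientation: [3.068, 0.674, 0.001]
ft_force: [-3.2, 1.0, 4.4]
grip_width: 0.626
finger_force: 43.2
```

Contact is felt (+5 N), so the barrel is on the shoulder. I release it, let it settle, rise and look.

Request:
arm_command:
  motion: [0, 0, 0, 0, 0, 0, 54, 0, 0, 0, 0, 0, 0, 57, 0, 0, 0, 0, 0, 0, 62, 0, 0, 0, 0, 0, 0, 70, 0, 0, 0, 0, 0, 0, 80, 0, 0, 0, 0, 0, 0, 80, 0, 0, 0, 0, 0, 0, 80, 0, 0, 0, 0, 0, 0, 80, 0, 0, 0, 0, 0, 0, 80, 0, 0, 0, 0, 0, 0, 80]

```text
time_s: 7.97
position: [0.5076, -0.0809, 0.0541]
orientation: [3.068, 0.675, -0.0]
ft_force: [-0.1, 0.8, -0.9]
grip_width: 0.938
finger_force: 0.0
```

Request:
arm_command:
  motion: [0, 0, -5, 0, 0, 0, 80, 0, 0, -15, 0, 0, 0, 80, 0, 0, -20, 0, 0, 0, 80, 0, 0, -20, 0, 0, 0, 80, 0, 0, -15, 0, 0, 0, 80, 0, 0, -5, 0, 0, 0, 80, 0, 0, 0, 0, 0, 0, 80, 0, 0, 0, 0, 0, 0, 80]

```text
time_s: 8.63
position: [0.5076, -0.081, 0.1337]
orientation: [-3.068, -0.674, 0.0]
ft_force: [0.2, 0.7, -0.2]
grip_width: 0.939
finger_force: 0.0
```

```bash
python3 look.py .0765; python3 - <<'E'
import numpy as np,cv2
cv2.imwrite("pics/w4.png",np.load("w.npz")["img"])
E
```

```text
{'time_s': 8.6333, 'q': [-0.1581, -0.0135, -0.1159, 1.4686, -0.0, 2.5507], 'position': [0.5076, -0.081, 0.1337], 'orientation': [-3.0683, -0.6745, 0.0002], 'ft_force': [0.1601, 0.6797, -0.2252], 'grip_width': 0.9393, 'finger_force': 0.0}
top 3732 0.07719559456191365
outer 252 (array([ 0.50775656, -0.08040555]), np.float64(0.027418729667644682))
hole 378 (array([ 0.50445724, -0.08184343]), np.float64(0.016290206844115255))
wing 742 ((508.5897521972656, -79.6160659790039), (24.076507568359375, 10.083840370178223), 8.037793159484863)
```

View pics/w4.png

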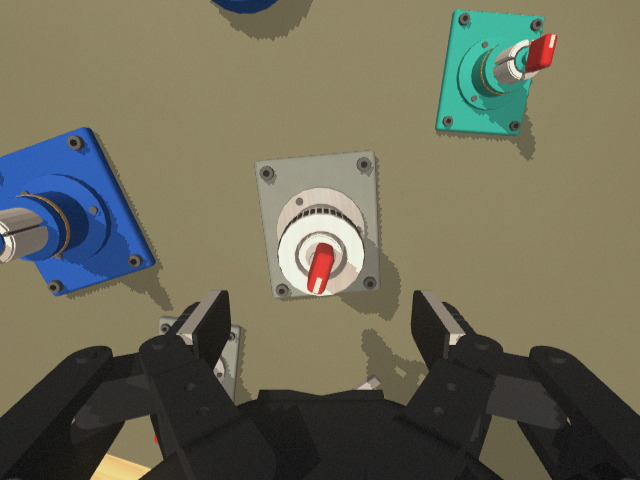

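The barrel sits home round the sleeve, centred, with the head at (320,268) and the wing at about 188°. I turn the tool -163.2° so that its x axis lies along the wing.

Request:
arm_command:
  motion: [0, 0, 0, 0, 0, -6.8, 80, 0, 0, 0, 0, 0, -6.8, 80, 0, 0, 0, 0, 0, -6.8, 80, 0, 0, 0, 0, 0, -6.8, 80, 0, 0, 0, 0, 0, -6.8, 80, 0, 0, 0, 0, 0, -6.8, 80, 0, 0, 0, 0, 0, -6.8, 80, 0, 0, 0, 0, 0, -6.8, 80, 0, 0, 0, 0, 0, -6.8, 80, 0, 0, 0, 0, 0, -6.8, 80, 0, 0, 0, 0, 0, -6.8, 80, 0, 0, 0, 0, 0, -6.8, 80]

```text
time_s: 9.68
position: [0.5071, -0.0808, 0.1327]
orientation: [-1.873, -2.52, 0.001]
ft_force: [-0.1, -0.4, 0.1]
grip_width: 0.939
finger_force: 0.0
```

Request:
arm_command:
  motion: [0, 0, 0, 0, 0, -6.8, 80, 0, 0, 0, 0, 0, -6.8, 80, 0, 0, 0, 0, 0, -6.8, 80, 0, 0, 0, 0, 0, -6.8, 80, 0, 0, 0, 0, 0, -6.8, 80, 0, 0, 0, 0, 0, -6.8, 80, 0, 0, 0, 0, 0, -6.8, 80, 0, 0, 0, 0, 0, -6.8, 80, 0, 0, 0, 0, 0, -6.8, 80, 0, 0, 0, 0, 0, -6.8, 80, 0, 0, 0, 0, 0, -6.8, 80, 0, 0, 0, 0, 0, -6.8, 80]

```text
time_s: 10.68
position: [0.507, -0.0809, 0.1326]
orientation: [0.228, -3.131, -0.001]
ft_force: [-0.4, 0.4, 0.5]
grip_width: 0.944
finger_force: 0.0
```

Request:
arm_command:
  motion: [0, 0, 0, 0, 0, 0, 40, 0, 0, 0, 0, 0, 0, 40, 0, 0, 0, 0, 0, 0, 40, 0, 0, 0, 0, 0, 0, 40]

```text
time_s: 11.02
position: [0.5075, -0.0809, 0.1337]
orientation: [0.215, -3.134, -0.0]
ft_force: [0.2, -0.5, 0.3]
grip_width: 0.472
finger_force: 0.0
```

```bash
python3 look.py .0765; python3 - <<'E'
import numpy as np,cv2
from h import *
from cell import *
s=get_state();M=R.from_rotvec(s["orientation"]).as_matrix();a=np.degrees(np.arctan2(M[1,0],M[0,0]));print("alpha",a,"tool z",M[:,2])
d=np.array([.5080,-.0803,0])-s["position"];print("axis in tool xy mm",(M.T@d*1000)[:2])
cv2.imwrite("pics/w5.png",np.load("w.npz")["img"])
E
```

```text
{'time_s': 11.0167, 'q': [-0.1581, -0.0134, -0.1157, 1.4691, -0.0, -0.2949], 'position': [0.5075, -0.0809, 0.1337], 'orientation': [0.2147, -3.1336, -0.0002], 'ft_force': [0.1737, -0.4781, 0.3089], 'grip_width': 0.472, 'finger_force': 0.0}
top 3687 0.07720055695616401
outer 657 (array([ 0.50692821, -0.0807366 ]), np.float64(0.020042186466959065))
wing 736 ((508.108642578125, -79.7870864868164), (24.304271697998047, 9.962125778198242), 8.28794002532959)
alpha -172.12565159016228 tool z [-3.49549762e-04  8.03643929e-05 -9.99999936e-01]
axis in tool xy mm [-0.56388203  0.55131278]
```

View pics/w5.png

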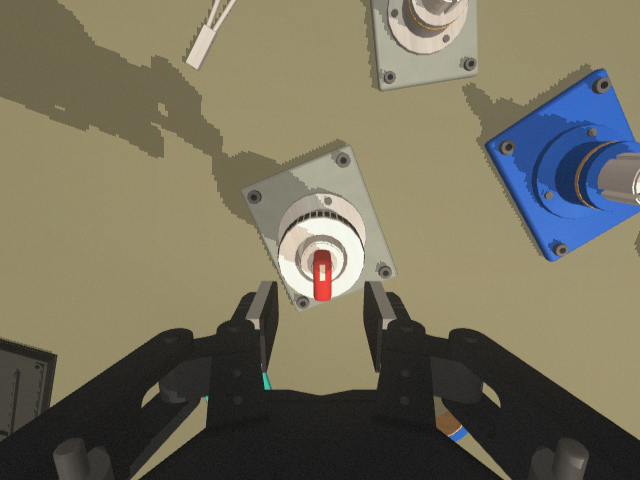

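The wing is centred between the fingers at (322,275) and aligned with them. I descend and pinch it.

Request:
arm_command:
  motion: [-0.5, 0.5, 5, 0, 0, 0, 40, 0, 0, 10, 0, 0, 0, 40, 0, 0, 12, 0, 0, 0, 40, 0, 0, 12, 0, 0, 0, 40, 0, 0, 7, 0, 0, 0, 40, 0, 0, 2, 0, 0, 0, 40, 0, 0, 0, 0, 0, 0, 25, 0, 0, 0, 0, 0, 0, 16, 0, 0, 0, 0, 0, 0, 10, 0, 0, 0, 0, 0, 0, 5, 0, 0, 0, 0, 0, 0, 5, 0, 0, 0, 0, 0, 0, 5]
  grip_force: 30

```text
time_s: 12.07
position: [0.5083, -0.0801, 0.0866]
orientation: [-0.219, 3.133, 0.001]
ft_force: [-1.2, 3.9, 2.0]
grip_width: 0.107
finger_force: 33.4
```

Request:
arm_command:
  motion: [0, 0, 0, 0, 0, 0, 5, 0, 0, 0, 0, 0, 0, 5, 0, 0, 0, 0, 0, 0, 5]

```text
time_s: 12.32
position: [0.5083, -0.0801, 0.0865]
orientation: [-0.219, 3.133, 0.001]
ft_force: [-1.2, 5.6, 5.2]
grip_width: 0.109
finger_force: 33.7
```

Request:
arm_command:
  motion: [0, 0, 0.06, 0, 0, 6.5, 5, 0, 0, 0.06, 0, 0, 6.5, 5, 0, 0, 0.06, 0, 0, 6.5, 5, 0, 0, 0.06, 0, 0, 6.5, 5, 0, 0, 0.06, 0, 0, 6.5, 5, 0, 0, 0.06, 0, 0, 6.5, 5, 0, 0, 0.06, 0, 0, 6.5, 5, 0, 0, 0.06, 0, 0, 6.5, 5, 0, 0, 0.06, 0, 0, 6.5, 5, 0, 0, 0.06, 0, 0, 6.5, 5, 0, 0, 0.06, 0, 0, 6.5, 5, 0, 0, 0, 0, 0, 0, 5]

```text
time_s: 13.32
position: [0.5089, -0.079, 0.0859]
orientation: [1.661, 2.666, 0.006]
ft_force: [1.5, 11.8, 4.3]
grip_width: 0.109
finger_force: 33.6
```

```bash
cat > st.py <<'E'
from cell import *
from h import *
s=get_state();M=R.from_rotvec(s["orientation"]).as_matrix()
print({k:np.round(s[k],4).tolist() for k in("time_s","q","position","ft_force","ft_torque","grip_width","finger_force")},"alpha",np.degrees(np.arctan2(M[1,0],M[0,0])))
E
python3 st.py
```

```text
{'time_s': 13.3167, 'q': [-0.1558, -0.0039, -0.1985, 1.3748, 0.0032, 0.9587], 'position': [0.5089, -0.079, 0.0859], 'ft_force': [1.4949, 11.8296, 4.3311], 'ft_torque': [2.461, -0.3801, -0.0105], 'grip_width': 0.1094, 'finger_force': 33.5718} alpha 116.14615360244085
```

Request:
arm_command:
  motion: [0.9, 0.4, 0.06, 0, 0, 0, 5, 0, 0, 0.06, 0, 0, 6.5, 5, 0, 0, 0.06, 0, 0, 6.5, 5, 0, 0, 0.06, 0, 0, 6.5, 5, 0, 0, 0.06, 0, 0, 6.5, 5, 0, 0, 0.06, 0, 0, 6.5, 5, 0, 0, 0.06, 0, 0, 6.5, 5, 0, 0, 0.06, 0, 0, 6.5, 5, 0, 0, 0.06, 0, 0, 6.5, 5, 0, 0, 0.06, 0, 0, 6.5, 5, 0, 0, 0.06, 0, 0, 6.5, 5, 0, 0, 0, 0, 0, 0, 5]

```text
time_s: 14.32
position: [0.5101, -0.079, 0.0855]
orientation: [2.833, 1.355, 0.007]
ft_force: [7.8, 6.5, 1.0]
grip_width: 0.111
finger_force: 33.1
```

```bash
python3 st.py
```

```text
{'time_s': 14.3167, 'q': [-0.1545, -0.0038, -0.1993, 1.3711, 0.0016, 2.095], 'position': [0.5101, -0.079, 0.0855], 'ft_force': [7.7632, 6.4627, 1.039], 'ft_torque': [1.3248, -1.6878, -0.0054], 'grip_width': 0.1113, 'finger_force': 33.0882} alpha 51.11343334914438
```

Request:
arm_command:
  motion: [0.8, 0.2, 0.05, 0, 0, 0, 5, 0, 0, 0.05, 0, 0, 5, 5, 0, 0, 0.05, 0, 0, 5, 5, 0, 0, 0.05, 0, 0, 4, 5, 0, 0, 0.05, 0, 0, 3, 5, 0, 0, 0.05, 0, 0, 2, 5, 0, 0, 0, 0, 0, 1, 5, 0, 0, 0, 0, 0, 0, 5]

```text
time_s: 14.98
position: [0.5104, -0.0792, 0.0853]
orientation: [3.023, 0.85, 0.006]
ft_force: [7.0, 1.8, 2.1]
grip_width: 0.109
finger_force: 33.3
```

```bash
python3 st.py
```

```text
{'time_s': 14.9833, 'q': [-0.1539, -0.0026, -0.1984, 1.371, -0.0, 2.4392], 'position': [0.5104, -0.0792, 0.0853], 'ft_force': [6.9745, 1.8068, 2.0852], 'ft_torque': [0.5072, -1.1965, 0.071], 'grip_width': 0.1094, 'finger_force': 33.3013} alpha 31.42458035204178
```

Request:
arm_command:
  motion: [0, 0, 0, 0, 0, 1.5, 5, 0, 0, 0, 0, 0, 1.5, 5, 0, 0, 0, 0, 0, 1, 5, 0, 0, 0, 0, 0, 1, 5, 0, 0, 0, 0, 0, 0, 5, 0, 0, 0, 0, 0, 0, 5]

```text
time_s: 15.48
position: [0.5105, -0.0792, 0.0853]
orientation: [3.056, 0.721, 0.006]
ft_force: [6.1, 1.0, 2.3]
grip_width: 0.107
finger_force: 39.9
```

```bash
python3 st.py
```

```text
{'time_s': 15.4833, 'q': [-0.1538, -0.0026, -0.1984, 1.3709, -0.0003, 2.5245], 'position': [0.5105, -0.0792, 0.0853], 'ft_force': [6.1229, 0.963, 2.3238], 'ft_torque': [0.3228, -1.2725, 0.7068], 'grip_width': 0.1067, 'finger_force': 39.9116} alpha 26.54801566244491
```

Torque has risen to 0.7 N m at about 27°, which agrees with the plate's 29.9°, so the screw is seated. I back off about 90°, plus the wind-up.

Request:
arm_command:
  motion: [0, 0, 0, 0, 0, -3, 5, 0, 0, -0.05, 0, 0, -6.5, 5, 0, 0, -0.06, 0, 0, -6.5, 5, 0, 0, -0.06, 0, 0, -6.5, 5, 0, 0, -0.06, 0, 0, -6.5, 5, 0, 0, -0.06, 0, 0, -6.5, 5, 0, 0, -0.06, 0, 0, -6.5, 5, 0, 0, -0.06, 0, 0, -6.5, 5, 0, 0, -0.06, 0, 0, -6.5, 5, 0, 0, -0.06, 0, 0, -6.5, 5, 0, 0, -0.06, 0, 0, -6.5, 5, 0, 0, -0.06, 0, 0, -6.5, 5]

```text
time_s: 16.48
position: [0.5092, -0.0787, 0.0857]
orientation: [1.991, 2.429, 0.002]
ft_force: [-0.3, 5.5, 6.2]
grip_width: 0.11
finger_force: 33.8
```

Request:
arm_command:
  motion: [0, 0, -0.06, 0, 0, -6.5, 5, 0, 0, -0.06, 0, 0, -6.5, 5, 0, 0, -0.04, 0, 0, -4.5, 5, 0, 0, 0, 0, 0, -2, 5, 0, 0, 0, 0, 0, 0, 5, 0, 0, 0, 0, 0, 0, 5, 0, 0, 0, 0, 0, 0, 5, 0, 0, 0, 0, 0, 0, 5, 0, 0, 0, 0, 0, 0, 5, 0, 0, 0, 0, 0, 0, 5]

```text
time_s: 17.32
position: [0.5089, -0.0789, 0.0859]
orientation: [1.559, 2.727, 0.001]
ft_force: [-1.7, 4.8, 5.9]
grip_width: 0.11
finger_force: 33.9
```

```bash
python3 st.py; python3 - <<'E'
from cell import *
from h import *
s=get_state();c=s["position"]
f=grab_frame("wrist");P=cloud(f);hs=cv2.cvtColor(f["img"],cv2.COLOR_BGR2HSV)
red=((hs[...,0]<8)|(hs[...,0]>172))&(hs[...,1]>120)&(hs[...,2]>60)&(P[...,2]>.1)&(np.hypot(P[...,0]-c[0],P[...,1]-c[1])<.025)
p=P[red];p=p[p[:,2]>np.percentile(p[:,2],95)-.002] if red.any() else p;print("red",red.sum(),cv2.minAreaRect((p[:,:2]*1000).astype(np.float32)) if len(p)>5 else 0,np.median(p[:,2]))
m=((P[...,2]>.073)&(P[...,2]<.0795)&(np.hypot(P[...,0]-.5085,P[...,1]+.0803)<.034))
p=P[m];A=np.c_[p[:,:2],np.ones(len(p))];print("barrel",m.sum(),np.median(p[:,2]),np.linalg.lstsq(A,p[:,2],rcond=None)[0][:2],cv2.minEnclosingCircle(p[:,:2].astype(np.float32)))
cv2.imwrite("pics/w6.png",f["img"])
E
```

```text
{'time_s': 17.3167, 'q': [-0.1538, -0.0033, -0.1979, 1.3754, 0.0001, 0.8846], 'position': [0.5089, -0.0789, 0.0859], 'ft_force': [-1.7258, 4.7733, 5.9027], 'ft_torque': [0.7868, 0.4363, 0.0298], 'grip_width': 0.1102, 'finger_force': 33.8992} alpha 120.50135882708038
red 1215 ((508.02783203125, -79.30707550048828), (9.329060554504395, 23.487932205200195), 30.901185989379883) 0.11064736012126425
barrel 4286 0.0772012921969206 [ 0.01157383 -0.01966402] ((0.5079678893089294, -0.07983623445034027), 0.028486289083957672)
```

View pics/w6.png

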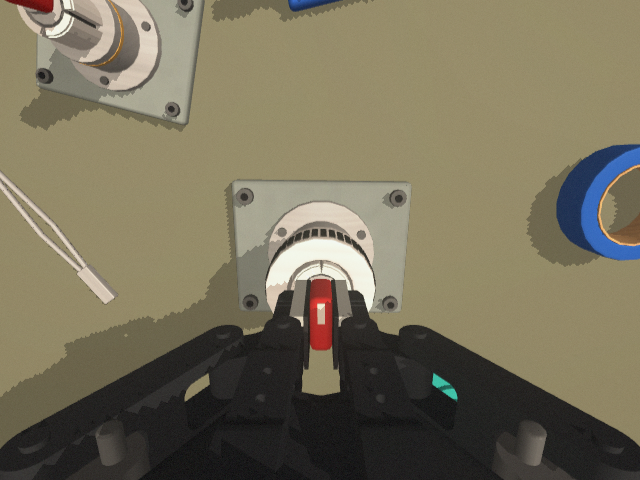

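The wing (321,315) is gripped at 120.9°, across the plate and about 91° back from its seat. The barrel is home and clear of the fingers, so I hand it in.

```bash
python3 -c "from cell import *; print(job_done())"
```

```text
the job is handed in; nothing more can be done
None
```

I handed the job in with the barrel home on the arbor's shoulder and the thumbscrew seated, backed off about 91° and still gripped at about 34 N; no verdict came back.

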